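# Re-clamp a housing in an indexed slide-jaw fixture

### The arm

A 7-joint arm with a two-finger parallel gripper is mounted at the origin on the work surface; the furniture and walls round the work are solid. World frame = base frame: x ahead of the robot, y to its left, z up, the work surface at z = 0. Lengths are in mm, angles in degrees, forces in N, time in s.
With the tool pointing down it reaches from about 425 to 1025 mm from the base axis. Payload 3.6 kg.
Tool frame: the origin (TCP) lies between the finger pads; the fingertips stand 25 mm ahead of it and the grasp point (between the pads) lies 6 mm ahead of it; z points along the fingers, y is the line along which they close (so a half turn about z gives the same grasp; the last joint's range is limited). The gripper opens to 85 mm and grips with 20 to 120 N. Pads are 22 mm wide; open, the fingers measure 114 mm over their backs; the gripper's body (76 mm by 85 mm) begins 54 mm behind the grasp point. The pads swing forward as they close: fully open they stand 13 mm farther back than shut.
Start: joints at [62.939, 33.873, 2.773, 92.16, -1.908, 54.013, -1.931], TCP at [268.112, -673.607, 256.302] pointing down, gripper open.
Joint ranges: [-153.93, 153.93], [-27.13, 128.08], [-72.61, 78.16], [10.71, 143.7], [-87.88, 267.88], [4.46, 118.87], [-176.78, 176.78]. Speed limits (degrees/s): [147.25, 147.25, 180, 180, 180, 180, 180].

### API

Orientations are given as a 3x3 rotation matrix whose columns are the frame's x, y, z axes.
In Python, from cell import arm, eyes, ticket, sense gives the robot as it stands (arm), with the cameras (eyes), the job (ticket) and the readings as plain functions.
- The arm moves only by the shell command python3 jog.py 'ROWS' [OPENING] [FORCE]. ROWS is a JSON list of rows, 1 to 5 of them, each of 6 numbers: dx, dy, dz in mm, then a rotation vector rx, ry, rz in degrees; each row is the pose to reach, as a shift and turn from the pose commanded when the command began, along the tool's axes at that moment; what a row does not reach only later rows make up. A row lasts 1/12 s, in which the tool goes at most 41.7 mm and 7.16 degrees, less where a joint would pass 70% of its speed; a pose out of reach is approached as far as the arm can. OPENING is the opening from 0.0 (shut) to 1.0 (fully open), set as the command begins (- or left out keeps the last). The fingers move at their own pace and stop on an object; FORCE is the grip in N (left out, the last holds). Time passes only in rows, so rows that do not move let the fingers close. It prints the time, the measured TCP pose, the force, the opening and the grip force at its end.
- sense(): the state, without advancing time (a new reading comes with each control period).
- eyes.get_image(name): name is "side" or "top"; returns a dict with "frame" (384x512x3 uint8, red, green, blue), "z_map" (384x512 float32, mm along the optical axis (not along the pixel's ray), 0 where there is no reading), "fx", "fy", "cx", "cy" (pixels), "R" (3x3) and "t" (3): a world point X has camera coordinates R X + t. Camera axes: x right, y down, z forward; pixel columns grow to the right and rows downward; lengths in mm; the calibration is good to about 2 mm. A picture is of the moment at which its call begins.
- ticket.sign_off(): hands the job in; it is judged then, once.
The state is a dict: "clock": time; "q": joint angles; "joint_velocities": joint speeds; "joint_torque": joint torques, N m; "position": TCP position; "tcp_rot": TCP orientation; "ft_force": force on the tool from outside, world axes, zero at the start; "ft_torque": the same for the moment, N m; "width": opening from 0.0 (shut) to 1.0 (fully open); "grip_force": force on a finger pad.
Only numpy, scipy, OpenCV 4.12 (cv2) and the standard library are available. Lean on these libraries where they do the work, as an engineer would, in place of code of your own. Each camera call takes 0.05 s, during which the arm holds its last target. There are 200 camera calls.

### The job

Re-clamp the milled housing in the slide-jaw fixture so that its ported end, now hidden against the sliding jaw, points squarely out of the fixture's front (the long side nearest the robot). Pull up the sprung T-grip plunger, turn it a quarter turn and let go so that it stays retracted in its rest notch, and slide the jaw open with the plunger resting there; turn the housing, set it flat on the base about midway across the jaws, push the jaw up to it so that it sits snugly between both jaws, and turn the plunger back so that its pin drops fully home. Leave everything else on the bench where it stands.

Things in the scene. Friction and masses are not known exactly. Their poses are not given: they have to be found in the camera images.
- fixture: Slide-jaw holding fixture, fixed to the worktop. Dark steel base 88 (x) x 244 (y) x 10 mm; origin at the centre of its underside. Its x axis points to the back, so its front is the long side at -x, nearest the robot; the jaw slides along its y axis. Base top flat, z = 10 mm; a bar along its middle has 8 mm slots, 12 mm apart, for the plunger's pin
- fixed_jaw_face (a point): Foot of the fixed jaw's clamping face, at its middle: fixture x 0, y = -92, z = 10 mm. The grey fixed jaw is 80 mm wide in x, 25 mm thick (from y = -92 to -117 mm), top 46 mm above the worktop. The sliding jaw faces it from the +y side
- jaw (a joint): Sliding jaw, m. Gap between the jaw faces = 65 mm + joint. 0 at the start, locked by the plunger; grows as it opens to the fixture's +y; range -0.032 to 0.036; friction 2.5 N, stays where left. Index slots at -0.024 (41 mm gap), -0.012, 0, 0.012, 0.024, 0.036, each with 1 mm play either way. Moves only while the pin is out of its slot
- jaw_face (a point): Top edge of the sliding jaw's clamping face, at its middle, 56 mm above the worktop (12 mm above the housing's top). The upright jaw plate is 80 mm wide in x, 14 mm thick; pushing this face above the housing opens the jaw. Behind the plate is a low carriage, 80 mm wide (104 over the side plates), top 32 mm above the worktop, with two webs beside the plate at x = +-34 mm, 48 mm high
- jaw_end (a point): Centre of the flat rear end face of the jaw's carriage (80 mm wide, 10 to 32 mm above the worktop), 84 mm behind the clamping face towards the fixture's +y. Pushing it towards -y closes the jaw. The base lies under it, 10 mm high
- t_grip (a point): Centre of the plunger's black T-grip: a bar 38 x 12 mm, 16 mm high, upright shank, 56 mm behind the clamping face on the fixture's centre line; it moves with the jaw. With the pin home it is 55.5 mm above the worktop (bar from 47.5 to 63.5 mm); the square slotted collar under it, 20 x 20 mm, has its top at 46 mm. At turn 0 the bar lies along the fixture's y axis
- plunger_lift (a joint): How far the plunger is pulled up, m. 0: pin home in a slot; 0.007: pin riding between slots; 0.009: resting in the rest notch, clear of the slots; 0.0145: upper stop. A spring pulls it down, 6 N at 0, 15 N at the top. A cross pin in the collar stops it turning below 0.0115; a quarter turn away two rest notches, 2.5 mm deep, hold it up
- plunger_turn (a joint): Turn of the plunger about the vertical relative to the jaw, rad, counter-clockwise from above positive. 0: bar along the fixture's y, the pin may drop; +1.57 or -1.57 (either will do): bar across, over the rest notches. Range -1.8 to 1.8; turns freely when pulled up 0.012 or more; notch and slot take it within about 0.2 rad
- housing: Milled aluminium housing, a loose block 64 (its x) x 40 (its y) x 34 mm high (its z), 0.15 to 0.31 kg; origin at the centre of its underside. It starts between the jaws with its length along the slide and its ported end (its +x end, two round drilled ports) hidden against the sliding jaw
- ported_end (a point): Centre of the housing's ported end face, 32 mm from its middle along its x, 16 mm above its underside
- thermos: White thermos, upright, 58 mm across, 202 mm tall, behind the fixture; bystander, origin at the centre of its underside
- flux_bottle: White dropper bottle, upright, 38 mm across, 115 mm tall, behind the fixture; bystander, origin under its centre
- jar: Clear jar with white lid, upright, 68 mm across, 112 mm tall, front left of the fixture; bystander, origin under its centre
- screwdriver: Screwdriver lying in front of the fixture, 178 mm long along its y, 25 mm thick; bystander, origin under its centre
- cutters: Wire cutters lying left of the fixture, 116 mm long along their y, 61 mm wide, 14 mm high; bystander, origin under their centre
- tape: Roll of tape lying flat right of the fixture, 72 mm across, 18 mm high; bystander, origin under its centre

How it is judged:
By the outcome, as a careful person would: the job done as asked, in the order asked, and still so for the second after the job is handed in, with the robot touching nothing.
It also fails if it takes over 72 s, if anything falls off the work surface, if the arm or the gripper's body presses on something with over 40 N, if the wrist force passes 120 N, or if a joint passes its speed limit or range.

## Working session

There is one attempt and no reset: what is moved stays moved. The work goes in short steps, Python scripts to look and compute and a shell command to move; the robot and the scene stay as the last step left them, time stands still between calls to the robot, and variables do not carry over. Pictures are saved under pics/ and viewed, at most 12 in all, crops included, and the job is handed in when it is done.

```bash
ls; mkdir -p pics; cat > h.py <<'E'
from cell import arm, eyes, ticket, sense
import numpy as np, cv2
def snap(cam,name,crop=None,s=1):
    d=eyes.get_image(cam); im=d['frame'][:,:,::-1]
    np.savez('pics/'+name+'.npz',**{k:np.array(v) for k,v in d.items()})
    if crop: u0,v0,u1,v1=crop; im=im[v0:v1,u0:u1]
    im=cv2.resize(im,None,fx=s,fy=s,interpolation=cv2.INTER_CUBIC)
    cv2.imwrite('pics/'+name+'.png',im); return d
def px(d,u,v,z=None):
    # pixel -> world; plane z if given, else depth
    R,t=np.array(d['R']),np.array(d['t'])
    r=np.array([(u-d['cx'])/d['fx'],(v-d['cy'])/d['fy'],1.])
    c=-R.T@t; w=R.T@r
    if z is None: return c+w*float(d['z_map'][int(v),int(u)])
    return c+w*(z-c[2])/w[2]
def ld(name): return dict(np.load('pics/'+name+'.npz'))
E
python3 - <<'E'
from h import *
for c in('top','side'):
    d=snap(c,c+'0',s=1.5); print(c,-np.array(d['R']).T@np.array(d['t']),np.array(d['R']).round(2).tolist(),d['fx'])
print(sense())
E
```

```text
cell.py
jog.py
pics
top [ 454.50183671  130.44827303 1144.86224004] [[-0.01, -1.0, -0.01], [-1.0, 0.01, -0.08], [0.08, 0.01, -1.0]] 464.2624692871551
side [ 526.75445634 -636.91512561  695.76569696] [[1.0, -0.03, -0.01], [-0.03, -0.62, -0.78], [0.02, 0.78, -0.63]] 360.8691562761101
{'clock': 0.1, 'q': array([62.94024816, 33.92055147,  2.7684036 , 92.22973006, -1.90711446,
       54.01220936, -1.93241693]), 'joint_velocities': array([-4.48777282e-03, -1.99237797e-01, -6.95873414e-02, -1.45148708e-01,
       -7.57129884e-02, -8.40060700e-02,  2.03682398e-05]), 'joint_torque': array([ 4.33952126e-03, -5.49996829e+01,  1.55362498e+00, -1.98825216e+01,
        9.77565476e-03,  3.87337917e-03, -4.21044692e-07]), 'position': array([ 267.83791952, -672.95694743,  255.25013343]), 'tcp_rot': array([[ 9.29097204e-01,  3.69834588e-01, -8.73607630e-04],
       [ 3.69835595e-01, -9.29095404e-01,  1.83387378e-03],
       [-1.33434879e-04, -2.02693820e-03, -9.99997937e-01]]), 'ft_force': array([-0.2305656 ,  0.07231629, -0.63358921]), 'ft_torque': array([ 0.00444708,  0.04453628, -0.01428963]), 'grip_force': 0.0, 'width': 1.0018462747651007}
```

View pics/top0.png

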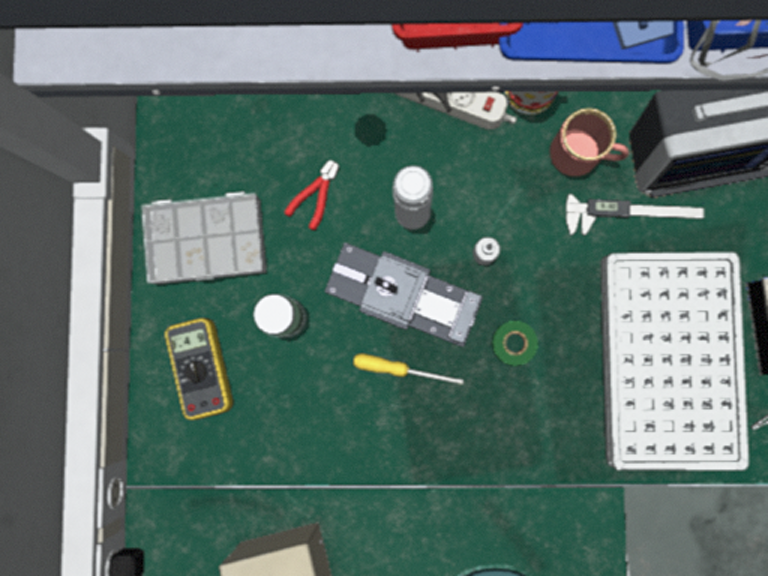

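View pics/side0.png

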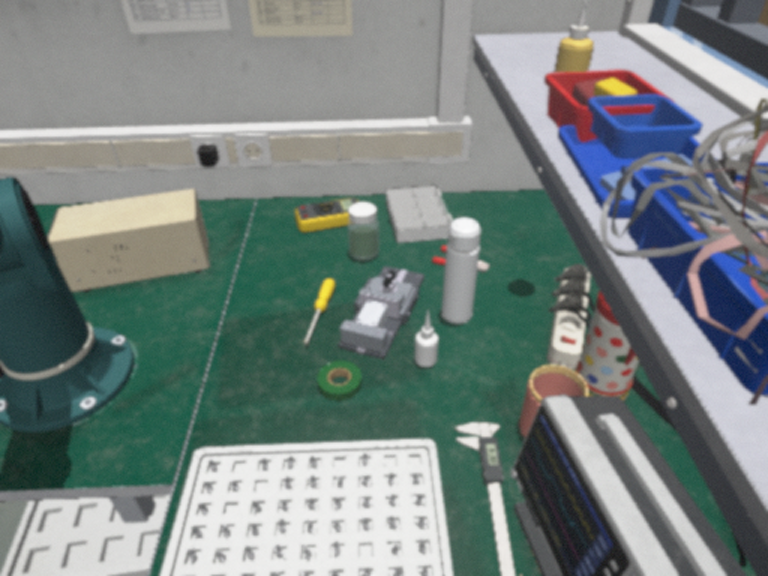

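The top view shows the fixture at about (405,295) of the 1.5x picture, turned about 20°, with the sliding jaw to the left (+y), the housing (white) at about (438,303), the thermos at (413,195) and the bottle at (487,250). I'll enlarge that area.

```bash
python3 - <<'E'
from h import *
d=ld('top0'); im=d['frame'][150:240,205:335,::-1]
cv2.imwrite('pics/c0.png',cv2.resize(im,None,fx=6,fy=6,interpolation=cv2.INTER_CUBIC))
E
```

```text
(no output)
```

View pics/c0.png

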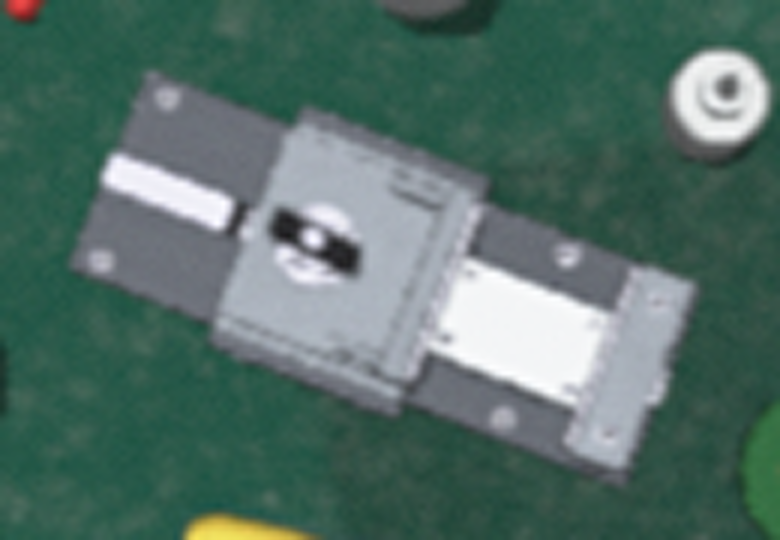

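The crop shows the base's left corners at (148,73) and (72,265), the fixed jaw's top corners at (635,262), (695,285), (625,470) and (568,440), the T-grip centre at (314,240), and the housing's top corners at (470,262), (612,312), (575,402) and (435,345).

```bash
python3 - <<'E'
from h import *
from scipy.optimize import least_squares
d=ld('top0'); P=lambda u,v,z: px(d,205+u/6-.5+.083,150+v/6-.5+.083,z)[:2]
obs=[((148,73,10),(44,122)),((72,265,10),(-44,122)),((635,262,46),(40,-92)),((695,285,46),(40,-117)),((625,470,46),(-40,-117)),((568,440,46),(-40,-92)),((314,240,63.5),(0,29)),
((470,262,44),(20,-28)),((612,312,44),(20,-92)),((575,402,44),(-20,-92)),((435,345,44),(-20,-28))]
W=np.array([P(*o[0]) for o in obs]);M=np.array([o[1] for o in obs],float)
def T(p): c,s=np.cos(p[2]),np.sin(p[2]); return M@np.array([[c,s],[-s,c]])+p[:2]
r=least_squares(lambda p:(T(p)-W).ravel(),[600,100,-.3],loss='soft_l1',f_scale=3)
print(r.x,np.degrees(r.x[2])); print((W-T(r.x)).round(1).tolist())
# depth checks
for u,v in((314,240),(300,330),(520,330),(640,350)): print(px(d,205+u/6,150+v/6))
# other camera: predict points in side image
s=ld('side0'); vis=s['frame'][150:260,210:300,::-1].copy(); vis=cv2.resize(vis,None,fx=6,fy=6,interpolation=cv2.INTER_CUBIC)
c,sn=np.cos(r.x[2]),np.sin(r.x[2])
for o in obs:
    x,y=o[1]; X=np.array([c*x-sn*y+r.x[0],sn*x+c*y+r.x[1],o[0][2]])
    q=s['R']@X+s['t']; u=s['fx']*q[0]/q[2]+s['cx']; v=s['fy']*q[1]/q[2]+s['cy']
    cv2.circle(vis,(int((u-210+.5)*6),int((v-150+.5)*6)),3,(0,0,255),-1)
cv2.imwrite('pics/s0.png',vis)
E
```

```text
[549.80393582 142.07688281 -38.08058104] -2181.8565749090712
[[-0.8, 0.1], [1.7, -1.5], [-0.2, 0.9], [-0.2, 0.5], [1.3, -0.7], [3.9, -1.6], [-0.1, 0.1], [-4.8, -0.8], [-1.2, 2.6], [0.4, 2.8], [-0.5, -1.5]]
[559.24635693 167.99189202  65.79225686]
[526.36771473 174.92848537  31.93814273]
[525.02025819  87.33526963  43.51295924]
[516.75691312  40.0128238   43.7551651 ]
```

View pics/s0.png

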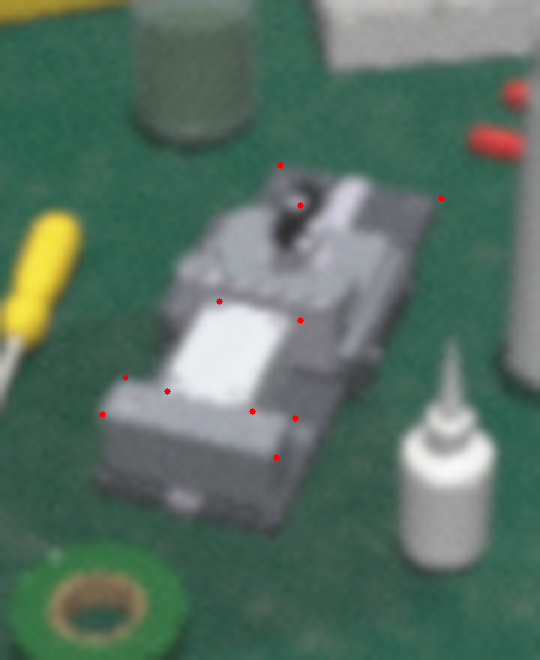

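The overlay agrees with the side view to within about 2 mm: fixture at (550,142), yaw -21.9°. Next: a helper for offsets in tool axes, and the move across at height.

```bash
cat > go.py <<'E'
# usage: go.py fx fy z yaw   (fixture-frame target, yaw = angle of tool y from fixture x, deg, ccw) -> shift in tool axes
import sys; from h import *
A=np.radians(-21.86); O=np.array([549.8,142.1])
s=sense(); R=s['tcp_rot']; p=s['position']; Rf=np.array([[np.cos(A),-np.sin(A)],[np.sin(A),np.cos(A)]])
f=Rf.T@(p[:2]-O); ty=np.degrees(np.arctan2(R[1,1],R[0,1])-A); ty=(ty+180)%360-180
print('t %.2f fix %.1f %.1f z %.1f yaw %.1f tilt %s w %.3f grip %.1f F %s q7 %.0f'%(s['clock'],*f,p[2],ty,(R[:2,2]*57.3).round(2),s['width'],s['grip_force'],s['ft_force'].round(1),s['q'][6]))
if len(sys.argv)>1:
    x,y,z,w=map(float,sys.argv[1:5]); g=Rf@[x,y]+O
    T=np.array([[np.sin(A+np.radians(w)),np.cos(A+np.radians(w)),0],[-np.cos(A+np.radians(w)),np.sin(A+np.radians(w)),0],[0,0,-1]])
    T[:,0]=np.cross(T[:,1],T[:,2])
    print('shift',(R.T@(np.array([*g,z])-p)).round(1),'rot',np.degrees(cv2.Rodrigues(R.T@T)[0].ravel()).round(1))
E
M='[[27,-31,0,0,0,0],[54,-62,0,0,0,0],[81,-93,0,0,0,0],[108,-124,0,0,0,0],[135,-155,0,0,0,0]]'; echo
python3 jog.py '[[27,-31,0,0,0,0],[54,-62,0,0,0,0],[81,-93,0,0,0,0],[108,-124,0,0,0,0],[135,-155,0,0,0,0]]' 0.4
python3 jog.py '[[27,-31,0,0,0,0],[54,-62,0,0,0,0],[81,-93,0,0,0,0],[108,-124,0,0,0,0],[135,-155,0,0,0,0]]'
python3 go.py 0 29 200 0
python3 - <<'E'
from h import *
d=ld('top0')
for n,u,v,z in(('thermos',413,185,202),('flux',487,248,115),('jar',277,315,112)): print(n,px(d,u/1.5,v/1.5,z).round())
E
```

```text
clock: 0.52
position: [336.3, -477.5, 255.8]
tcp_rot: [[0.929, 0.369, -0.0], [0.369, -0.929, 0.001], [-0.0, -0.001, -1.0]]
ft_force: [1.4, -0.2, 0.3]
width: 0.4
grip_force: 0.0
clock: 0.93
position: [404.3, -283.7, 256.2]
tcp_rot: [[0.929, 0.37, -0.0], [0.37, -0.929, 0.0], [-0.0, -0.0, -1.0]]
ft_force: [1.2, -0.7, 0.8]
width: 0.4
grip_force: 0.0
t 0.93 fix 23.5 -449.3 z 256.2 yaw -46.5 tilt [-0.02  0.01] w 0.400 grip 0.0 F [ 1.2 -0.7  0.8] q7 -39
shift [ 312.5 -362.9   56.2] rot [ -0.    0.  -46.5]
thermos [684. 125. 202.]
flux [609.  15. 115.]
jar [511. 329. 112.]
```

```bash

python3 jog.py '[[27,-31,0,0,0,0],[54,-62,0,0,0,0],[81,-93,0,0,0,0],[108,-124,0,0,0,0],[135,-155,0,0,0,0]]' >/dev/null
python3 jog.py '[[27,-31,0,0,0,0],[54,-62,0,0,0,0],[81,-93,0,0,0,0],[108,-124,0,0,0,0],[135,-155,0,0,0,0]]' >/dev/null
python3 jog.py '[[21,-26,0,0,0,-7],[42,-53,0,0,0,-14],[42,-53,0,0,0,-21],[42,-53,0,0,0,-28],[42,-53,0,0,0,-35]]'
python3 go.py 0 29 90 0
```

```text
clock: 2.18
position: [559.6, 168.0, 255.7]
tcp_rot: [[0.542, 0.84, -0.001], [0.84, -0.542, -0.0], [-0.001, -0.001, -1.0]]
ft_force: [-0.4, 0.4, -0.7]
width: 0.399
grip_force: 0.0
t 2.18 fix -0.5 27.7 z 255.7 yaw -11.0 tilt [-0.06 -0.01] w 0.399 grip 0.0 F [-0.4  0.4 -0.7] q7 -63
shift [  1.5   0.4 165.7] rot [ -0.1   0.  -11. ]
```

```bash

python3 jog.py '[[1.5,0,35,0,0,-6],[1.5,0,75,0,0,-11],[1.5,0,110,0,0,-11],[1.5,0,135,0,0,-11],[1.5,0,145,0,0,-11]]' >/dev/null
python3 jog.py '[[0,0,8,0,0,0],[0,0,16,0,0,0],[0,0,20,0,0,0],[0,0,20,0,0,0]]' >/dev/null
python3 go.py 0 29 73 0
python3 - <<'E'
from h import *
d=snap('side','s1',(215,140,305,215),7)
d=snap('top','t1')
E
```

```text
t 2.93 fix 0.8 28.6 z 91.6 yaw -0.4 tilt [0.04 0.01] w 0.400 grip 0.0 F [-0.   0.  -0.3] q7 -61
shift [ 0.4 -0.8 18.6] rot [ 0.  -0.  -0.4]
```

View pics/s1.png

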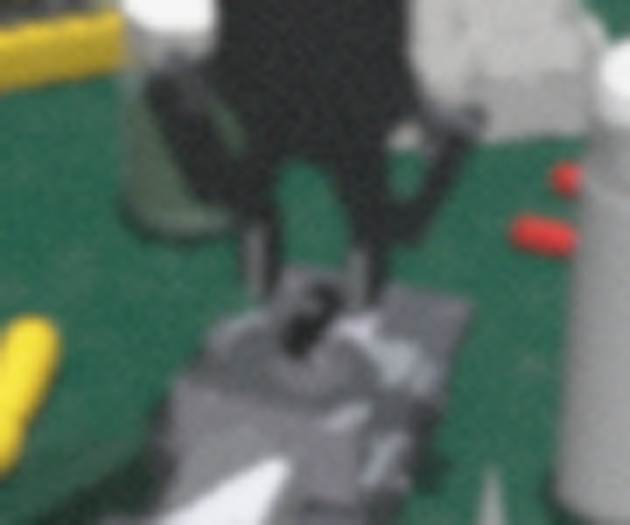

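The side crop shows the fingertips at (262,290) and (362,300), straddling the T-grip at (313,315) symmetrically. I'll lower them and grip.

```bash

python3 jog.py '[[0,0,8,0,0,0],[0,0,15,0,0,-0.4],[0,0,17,0,0,-0.4],[0,0,17,0,0,-0.4]]' >/dev/null
python3 go.py 0 29 75 0
python3 jog.py '[[0,0,0,0,0,0],[0,0,0,0,0,0],[0,0,0,0,0,0],[0,0,0,0,0,0],[0,0,0,0,0,0]]' 0.0 50 >/dev/null
python3 jog.py '[[0,0,0,0,0,0],[0,0,0,0,0,0]]' >/dev/null
python3 go.py 0 29 75 0
```

```text
t 3.37 fix 0.0 27.8 z 73.5 yaw -0.0 tilt [-0.08 -0.04] w 0.399 grip 0.0 F [ 0.5  1.  -0. ] q7 -61
shift [ 1.2 -0.  -1.5] rot [-0.1  0.1 -0. ]
t 3.95 fix -0.7 28.1 z 74.4 yaw -0.0 tilt [-0.11 -0.02] w 0.123 grip 52.2 F [-5.   0.6  6.1] q7 -61
shift [ 0.9  0.7 -0.6] rot [-0.1  0.1 -0. ]
```

```bash

python3 jog.py '[[0,0,-4,0,0,0],[0,0,-8,0,0,0],[0,0,-11,0,0,0],[0,0,-12.5,0,0,0],[0,0,-12.5,0,0,0]]' >/dev/null
python3 go.py
```

```text
t 4.37 fix -0.7 27.9 z 86.0 yaw -0.0 tilt [-0.13  0.  ] w 0.123 grip 49.7 F [ -3.6   3.  -13.2] q7 -60
```

```bash

python3 jog.py '[[0,0,-1.3,0,0,0],[0,0,-1.3,0,0,-4],[0,0,-1.3,0,0,-8],[0,0,-1.3,0,0,-14],[0,0,-1.3,0,0,-21]]' >/dev/null
python3 go.py
python3 jog.py '[[0,0,0,0,0,-7],[0,0,0,0,0,-14],[0,0,0,0,0,-21],[0,0,0,0,0,-28],[0,0,0,0,0,-35]]' >/dev/null
python3 jog.py '[[0,0,0,0,0,-7],[0,0,0,0,0,-14],[0,0,0,0,0,-21],[0,0,0,0,0,-28],[0,0,0,0,0,-34]]' >/dev/null
python3 jog.py '[[0,0,0,0,0,0],[0,0,0,0,0,0]]' >/dev/null
python3 go.py 0 28 83 90
```

```text
t 4.78 fix -0.1 28.1 z 87.4 yaw 21.3 tilt [-0.06 -0.01] w 0.122 grip 49.5 F [ -2.2   3.5 -15.1] q7 -45
t 5.78 fix 0.9 28.7 z 87.4 yaw 89.9 tilt [0.03 0.17] w 0.122 grip 49.5 F [ -1.3   5.5 -14.5] q7 7
shift [ 0.9 -0.8  4.4] rot [ 0.2 -0.  -0.1]
```

```bash

python3 jog.py '[[0,0,1.5,0,0,0],[0,0,3,0,0,0],[0,0,4,0,0,0],[0,0,4,0,0,0]]' >/dev/null
python3 go.py
python3 jog.py '[[0,0,0,0,0,0],[0,0,0,0,0,0],[0,0,0,0,0,0]]' 0.3 >/dev/null
python3 go.py
python3 - <<'E'
from h import *
d=snap('side','s2',(215,140,305,215),7)
E
```

```text
t 6.12 fix 0.9 28.8 z 83.8 yaw 89.9 tilt [0.05 0.09] w 0.123 grip 49.8 F [ -2.4   3.8 -13. ] q7 6
t 6.37 fix 3.2 28.5 z 85.7 yaw 89.9 tilt [ 0.26 -0.07] w 0.298 grip 0.0 F [0.5 0.1 0.1] q7 6
```

View pics/s2.png

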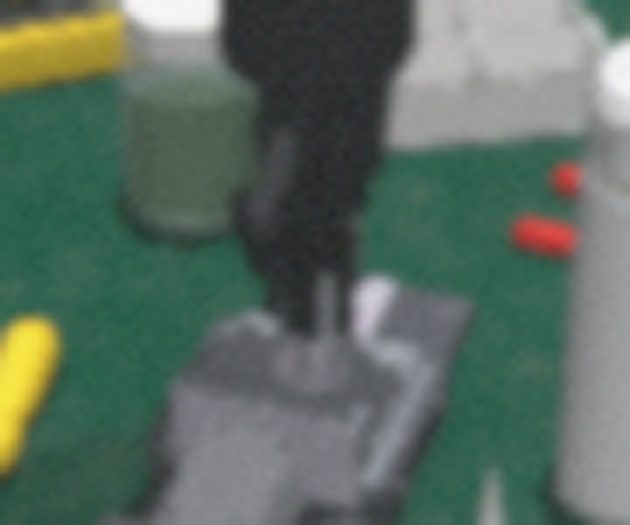

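```bash

python3 jog.py '[[0,4,2,0,0,0],[0,8,3,0,0,0],[0,12,3,0,0,0],[0,16,3,0,0,0],[0,16,3,0,0,0]]' >/dev/null
python3 go.py
python3 jog.py '[[0,6,0,0,0,0],[0,12,0,0,0,0],[0,18,0,0,0,0],[0,23,0,0,0,0],[0,23,0,0,0,0]]' >/dev/null
python3 go.py 0 66 82 90
```

```text
t 6.83 fix 0.9 45.0 z 81.1 yaw 90.0 tilt [ 0.04 -0.01] w 0.303 grip 0.6 F [ 0.6 -1.8  0.2] q7 6
t 7.25 fix 0.3 69.5 z 81.2 yaw 90.0 tilt [0.05 0.15] w 0.302 grip 0.2 F [-0.5 -1.   0.4] q7 5
shift [ 0.3 -3.5 -0.8] rot [ 0.2 -0.   0. ]
```

```bash

python3 jog.py '[[0,-5,0,0,0,0],[0,-5,-30,0,0,0],[0,-5,-70,0,0,0],[0,-25,-100,0,0,7],[0,-60,-110,0,0,14]]' >/dev/null
python3 jog.py '[[0,-30,0,0,0,7],[0,-60,0,0,0,14],[0,-60,0,0,0,21],[0,-60,0,0,0,28],[0,-60,0,0,0,35]]' 0.8 >/dev/null
python3 jog.py '[[0,0,0,0,0,7],[0,0,0,0,0,14],[0,0,0,0,0,21],[0,0,0,0,0,28],[0,0,0,0,0,35]]' >/dev/null
python3 go.py 0 -60 110 0
python3 - <<'E'
from h import *
d=snap('top','t2',(205,150,335,240),6)
E
```

```text
t 8.50 fix -14.7 -49.9 z 191.3 yaw 5.7 tilt [0.07 0.11] w 0.795 grip 0.0 F [0.  0.3 0.1] q7 -50
shift [-11.6  13.6  81.3] rot [ 0.  -0.1  5.7]
```

View pics/t2.png

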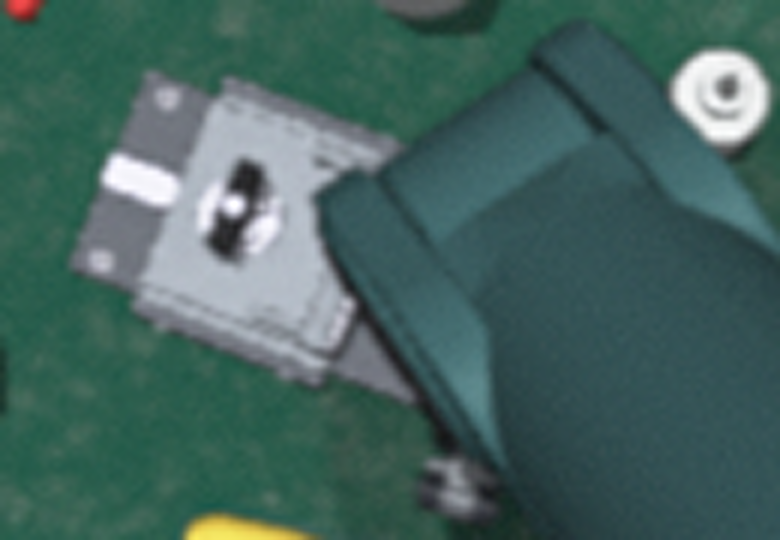

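The plunger's bar now lies across at (238,212) and the jaw is open about 36 mm. Next I'll grip the housing.

```bash

python3 jog.py '[[-11.5,13.5,20,0,0,5.7],[-11.5,13.5,60,0,0,5.7],[-11.5,13.5,81,0,0,5.7],[-11.5,13.5,81,0,0,5.7],[-11.5,13.5,81,0,0,5.7]]' >/dev/null
python3 go.py 0 -60 42 0
python3 - <<'E'
from h import *
d=snap('side','s3',(210,150,300,240),6)
E
```

```text
t 8.97 fix -0.5 -60.6 z 109.5 yaw 0.4 tilt [-0.12  0.04] w 0.798 grip 0.0 F [-0.4  0.   0.4] q7 -57
shift [ 0.6  0.7 67.5] rot [-0.1  0.   0.4]
```

View pics/s3.png

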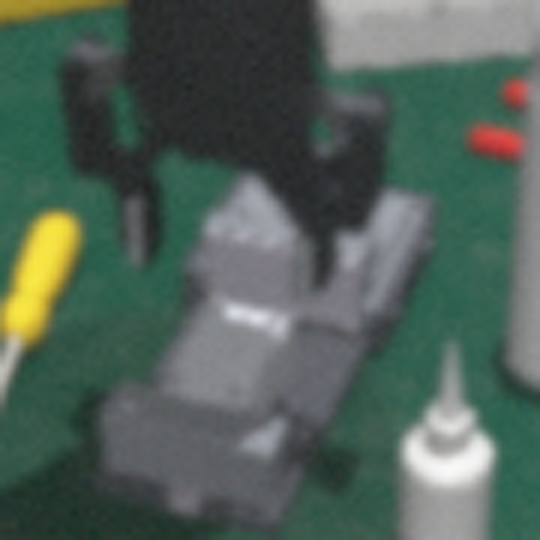

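The housing still sits against the fixed jaw, at about (230,340), and the fingers straddle it. I'll lower and grip.

```bash

python3 jog.py '[[0.6,0.7,25,0,0,0],[0.6,0.7,48,0,0,0],[0.6,0.7,60,0,0,0],[0.6,0.7,67,0,0,0],[0.6,0.7,67,0,0,0]]' >/dev/null
python3 go.py
python3 jog.py '[[0,0,0,0,0,0],[0,0,0,0,0,0],[0,0,0,0,0,0],[0,0,0,0,0,0],[0,0,0,0,0,0]]' 0.0 50 >/dev/null
python3 jog.py '[[0,0,0,0,0,0],[0,0,0,0,0,0]]' >/dev/null
python3 go.py 0 -60 42 0
```

```text
t 9.43 fix 1.4 -59.7 z 43.4 yaw 0.3 tilt [0.04 0.04] w 0.797 grip 0.0 F [ 0.3 -0.4  0.5] q7 -60
t 10.02 fix 1.2 -59.8 z 44.6 yaw 0.3 tilt [0.08 0.03] w 0.455 grip 51.8 F [-1.9 -0.3  4.6] q7 -60
shift [-0.2 -1.3  2.6] rot [ 0.1 -0.1  0.3]
```

```bash

python3 jog.py '[[0,0,-15,0,0,0],[0,0,-40,0,0,0],[0,0,-65,0,0,0],[0,0,-65,0,0,-7],[0,0,-65,0,0,-14]]' >/dev/null
python3 go.py
python3 jog.py '[[0,0,0,0,0,-7],[0,0,0,0,0,-14],[0,0,0,0,0,-21],[0,0,0,0,0,-28],[0,0,0,0,0,-35]]' >/dev/null
python3 jog.py '[[0,0,0,0,0,-7],[0,0,0,0,0,-14],[0,0,0,0,0,-21],[0,0,0,0,0,-28],[0,0,0,0,0,-35]]' >/dev/null
python3 jog.py '[[0,0,0,0,0,-6],[0,0,0,0,0,-6]]' >/dev/null
python3 go.py 0 -46 48 90
```

```text
t 10.43 fix 2.6 -59.6 z 110.7 yaw 14.6 tilt [0.31 0.03] w 0.455 grip 51.8 F [ 0.2  0.5 -2.2] q7 -47
t 11.43 fix 1.6 -61.0 z 108.5 yaw 90.3 tilt [0.03 0.  ] w 0.457 grip 51.8 F [ 0.6  0.3 -2.2] q7 11
shift [ 1.6 15.  60.5] rot [0.  0.  0.3]
```

```bash

python3 jog.py '[[1.6,15,0,0,0,0.3],[1.6,15,20,0,0,0.3],[1.6,15,45,0,0,0.3],[1.6,15,56,0,0,0.3],[1.6,15,57,0,0,0.3]]' >/dev/null
python3 go.py 0 -46 45 90
python3 - <<'E'
from h import *
d=snap('side','s4',(210,150,300,240),6)
E
```

```text
t 11.85 fix -1.3 -46.8 z 49.4 yaw 89.9 tilt [-0.21 -0.12] w 0.455 grip 51.7 F [-0.3  0.  -1.8] q7 3
shift [-1.4  0.8  4.4] rot [-0.2 -0.1 -0.1]
```

View pics/s4.png

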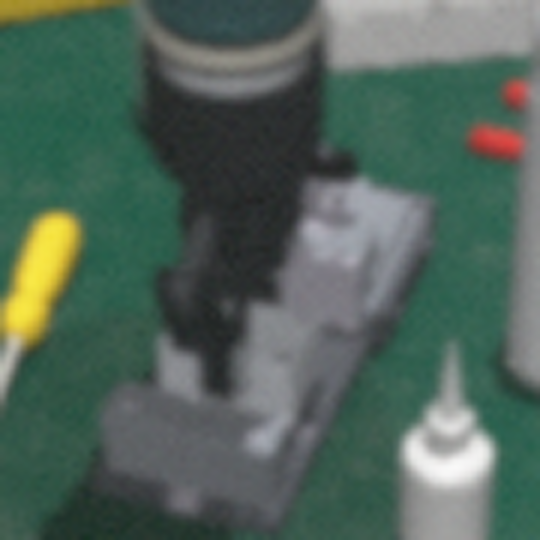

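The housing is now crosswise between the jaws, from about (165,370) to (300,340). I'll lower it onto the base.

```bash

python3 jog.py '[[-1,0,2,0,0,0],[-1,0,3.5,0,0,0],[-1,0,4.3,0,0,0],[-1,0,4.3,0,0,0]]' >/dev/null
python3 go.py
python3 jog.py '[[0,0,0.6,0,0,0],[0,0,0.6,0,0,0],[0,0,0.6,0,0,0]]' >/dev/null
python3 go.py 0 -46 45 90
```

```text
t 12.23 fix 0.9 -45.2 z 47.4 yaw 89.9 tilt [0.06 0.01] w 0.455 grip 51.7 F [-0.3 -0.9 -1.6] q7 3
t 12.48 fix 0.6 -45.4 z 46.4 yaw 90.0 tilt [0.01 0.  ] w 0.458 grip 51.7 F [ 0.3  0.4 -2.4] q7 3
shift [ 0.6 -0.6  1.4] rot [ 0.  0. -0.]
```

```bash

python3 jog.py '[[0.5,0,0.8,0,0,0],[0.5,0,1.5,0,0,0],[0.5,0,1.5,0,0,0]]' >/dev/null
python3 go.py
python3 jog.py '[[0,0,0.6,0,0,0],[0,0,0.6,0,0,0],[0,0,0.6,0,0,0]]' >/dev/null
python3 go.py
```

```text
t 12.73 fix -0.0 -45.3 z 44.7 yaw 90.0 tilt [-0. -0.] w 0.456 grip 51.8 F [ 0.9 -0.7 -1.6] q7 3
t 12.98 fix 0.0 -45.3 z 44.7 yaw 90.0 tilt [ 0.02 -0.03] w 0.456 grip 52.6 F [-1.5 -0.5  5.4] q7 3
```

```bash

python3 jog.py '[[0,0,0,0,0,0],[0,0,0,0,0,0],[0,0,0,0,0,0]]' 0.6 >/dev/null
python3 go.py
python3 jog.py '[[0,0,-10,0,0,0],[0,0,-40,0,0,0],[0,0,-75,0,0,0],[0,0,-90,0,0,0],[0,0,-90,0,0,0]]' >/dev/null
python3 go.py 0 65 130 90
```

```text
t 13.23 fix 0.2 -45.2 z 44.0 yaw 90.0 tilt [0.01 0.02] w 0.601 grip 0.0 F [0.  0.2 0.3] q7 3
t 13.65 fix 1.7 -43.3 z 138.1 yaw 90.0 tilt [0.4  0.13] w 0.599 grip 0.0 F [ 0.8  1.1 -0.2] q7 12
shift [  1.8 108.3   8.6] rot [ 0.3  0.3 -0. ]
```

```bash

python3 jog.py '[[1.5,25,8,0,0,0],[1.5,60,8,0,0,0],[1.5,95,8,0,0,0],[1.5,108,8,0,0,0],[1.5,108,8,0,0,0]]' 0.4 >/dev/null
python3 go.py 0 65 82 90
python3 - <<'E'
from h import *
d=snap('side','s5',(210,150,300,240),6)
E
```

```text
t 14.07 fix -2.6 67.8 z 126.6 yaw 90.2 tilt [0.1  0.29] w 0.399 grip 0.0 F [-0.9  0.5  0.3] q7 6
shift [-2.6 -3.1 44.5] rot [ 0.3 -0.   0.2]
```

View pics/s5.png

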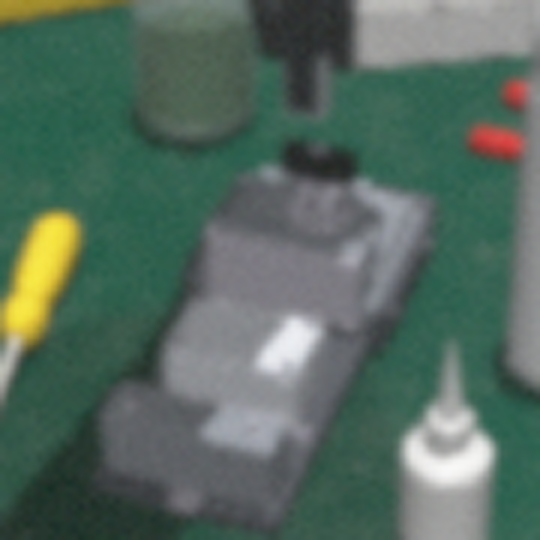

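The housing lies flat and square across the base, at about (245,350), and the bar is across at (320,160). I'll go down over the T-grip and push the jaw closed.

```bash

python3 jog.py '[[-1,-3,10,0,0,0],[-1,-3,30,0,0,0],[-1,-3,42,0,0,0],[-1,-3,44.5,0,0,0],[-1,-3,44.5,0,0,0]]' >/dev/null
python3 go.py 0 65 82 90
python3 jog.py '[[0,-7,0,0,0,0],[0,-16,0,0,0,0],[0,-25,0,0,0,0],[0,-34,0,0,0,0],[0,-42,0,0,0,0]]' >/dev/null
python3 go.py
python3 jog.py '[[0,-6,0,0,0,0],[0,-12,0,0,0,0],[0,-17,0,0,0,0],[0,-20,0,0,0,0],[0,-20,0,0,0,0]]' >/dev/null
python3 go.py 0 -7 82 90
```

```text
t 14.53 fix -0.7 57.2 z 79.9 yaw 89.9 tilt [-0.19 -0.14] w 0.395 grip 0.0 F [-0.3  0.7  0.4] q7 3
shift [-0.7  7.8 -2.1] rot [-0.2 -0.1 -0.1]
t 14.95 fix -0.4 17.6 z 82.5 yaw 90.0 tilt [0.09 0.1 ] w 0.402 grip 1.6 F [0.9 4.  0.6] q7 4
t 15.37 fix -0.1 -3.2 z 81.8 yaw 89.9 tilt [ 0.01 -0.05] w 0.400 grip 1.4 F [0.6 1.6 1.3] q7 5
shift [-0.1 -3.8 -0.2] rot [-0.   0.  -0.1]
```

```bash

python3 jog.py '[[0,-1,0,0,0,0],[0,-2,0,0,0,0],[0,-2,0,0,0,0]]' >/dev/null
python3 go.py
python3 jog.py '[[0,-1,0,0,0,0],[0,-1.5,0,0,0,0],[0,-1.5,0,0,0,0]]' >/dev/null
python3 go.py
python3 jog.py '[[0,-1,0,0,0,0],[0,-1,0,0,0,0],[0,-1,0,0,0,0]]' >/dev/null
python3 go.py
python3 jog.py '[[0,-1,0,0,0,0],[0,-1,0,0,0,0],[0,-1,0,0,0,0]]' >/dev/null
python3 go.py
```

```text
t 15.62 fix -0.1 -4.2 z 81.6 yaw 90.0 tilt [0.03 0.01] w 0.404 grip 1.8 F [1.  3.5 3.1] q7 5
t 15.87 fix -0.2 -5.7 z 81.7 yaw 90.0 tilt [0.03 0.01] w 0.398 grip 2.0 F [1.7 3.5 2.2] q7 5
t 16.12 fix -0.2 -6.7 z 81.7 yaw 90.0 tilt [0.03 0.01] w 0.403 grip 2.2 F [1.6 4.4 2. ] q7 5
t 16.37 fix -0.2 -6.8 z 81.7 yaw 90.0 tilt [0.07 0.11] w 0.400 grip 2.9 F [1.9 5.6 1.7] q7 5
```

```bash

python3 jog.py '[[0,-1,0,0,0,0],[0,-1,0,0,0,0],[0,-1,0,0,0,0]]' >/dev/null
python3 go.py
python3 jog.py '[[0,-1,0,0,0,0],[0,-1,0,0,0,0],[0,-1,0,0,0,0]]' >/dev/null
python3 go.py
python3 jog.py '[[0,-1,0,0,0,0],[0,-1,0,0,0,0],[0,-1,0,0,0,0]]' >/dev/null
python3 go.py
```

```text
t 16.62 fix -0.1 -6.9 z 81.8 yaw 90.0 tilt [0.12 0.21] w 0.395 grip 3.6 F [ 3.9  6.9 -0.4] q7 5
t 16.87 fix -0.2 -7.1 z 81.8 yaw 90.0 tilt [0.16 0.3 ] w 0.402 grip 4.3 F [ 3.2  7.8 -1.7] q7 5
t 17.12 fix -0.2 -7.2 z 81.8 yaw 90.0 tilt [0.2 0.4] w 0.403 grip 5.0 F [ 5.5  9.9 -3.2] q7 5
```

The jaw has stalled against the housing exactly where expected (-7). I'll centre over the bar, grip, press it snug and lift.

```bash

python3 jog.py '[[0,-2,0,0,0,0],[0,-2,0,0,0,0]]' >/dev/null
python3 go.py
python3 jog.py '[[0,6,0,0,0,0],[0,12,0,0,0,0],[0,16,0,0,0,0],[0,16,0,0,0,0],[0,16,0,0,0,0]]' >/dev/null
python3 go.py 0 4 82 90
```

```text
t 17.28 fix -0.2 -7.4 z 81.9 yaw 90.1 tilt [0.3  0.61] w 0.394 grip 6.3 F [ 4.5 11.4 -4.9] q7 5
t 17.70 fix -0.7 1.5 z 81.0 yaw 89.9 tilt [-0.12 -0.16] w 0.400 grip 0.0 F [-0.5  0.3  0.8] q7 5
shift [-0.7  2.5 -1. ] rot [-0.2 -0.1 -0.1]
```

```bash

python3 jog.py '[[0,1.5,-0.5,0,0,0],[0,1.5,-0.5,0,0,0]]' >/dev/null
python3 jog.py '[[0,0,0,0,0,0],[0,0,0,0,0,0],[0,0,0,0,0,0],[0,0,0,0,0,0],[0,0,0,0,0,0]]' 0.0 50 >/dev/null
python3 jog.py '[[0,0,0,0,0,0],[0,0,0,0,0,0]]' >/dev/null
python3 go.py 0 4 82 90
python3 jog.py '[[0,-1.5,-2,0,0,0],[0,-1.5,-3.5,0,0,0],[0,-1.5,-4,0,0,0],[0,-1.5,-4,0,0,0]]' >/dev/null
python3 go.py
```

```text
t 18.45 fix -0.3 4.6 z 82.2 yaw 90.0 tilt [ 0.01 -0.01] w 0.123 grip 53.1 F [-0.1 -1.3  2.3] q7 5
shift [-0.3 -0.6  0.2] rot [-0.  0. -0.]
t 18.78 fix -0.4 4.3 z 85.1 yaw 90.0 tilt [0.03 0.22] w 0.123 grip 51.0 F [  3.4   4.2 -12.8] q7 5
```

```bash

python3 jog.py '[[0,0,-1.4,0,0,0],[0,0,-1.4,0,0,3],[0,0,-1.4,0,0,8],[0,0,-1.4,0,0,14],[0,0,-1.4,0,0,21]]' >/dev/null
python3 go.py
python3 jog.py '[[0,0,0,0,0,7],[0,0,0,0,0,14],[0,0,0,0,0,21],[0,0,0,0,0,28],[0,0,0,0,0,35]]' >/dev/null
python3 jog.py '[[0,0,0,0,0,7],[0,0,0,0,0,14],[0,0,0,0,0,21],[0,0,0,0,0,28],[0,0,0,0,0,34]]' >/dev/null
python3 jog.py '[[0,0,0,0,0,0],[0,0,0,0,0,0]]' >/dev/null
python3 go.py 0 4 74 0
```

```text
t 19.20 fix -0.4 4.0 z 86.1 yaw 68.7 tilt [-0.01  0.2 ] w 0.121 grip 50.9 F [  3.4   3.2 -14.1] q7 -12
t 20.20 fix -1.1 3.7 z 86.3 yaw 0.2 tilt [-0.05  0.06] w 0.122 grip 50.8 F [  2.7   3.  -14.5] q7 -62
shift [ 0.3  1.1 12.3] rot [-0.1 -0.   0.2]
```

```bash

python3 jog.py '[[-0.5,0.5,3,0,0,0],[-0.5,0.5,6,0,0,0],[-0.5,0.5,9,0,0,0],[-0.5,0.5,11,0,0,0],[-0.5,0.5,12,0,0,0]]' >/dev/null
python3 go.py
python3 jog.py '[[0,0,1,0,0,0],[0,0,1,0,0,0],[0,0,1,0,0,0]]' >/dev/null
python3 go.py 0 4 73 0
```

```text
t 20.62 fix -1.0 3.6 z 75.4 yaw 0.1 tilt [-0.05  0.09] w 0.122 grip 51.8 F [-0.7  4.5 -8.3] q7 -63
t 20.87 fix -1.0 3.6 z 74.7 yaw 0.1 tilt [-0.03  0.09] w 0.122 grip 51.8 F [-1.1  5.2 -7.4] q7 -63
shift [0.4 1.  1.7] rot [-0.1 -0.1  0.1]
```

```bash

python3 jog.py '[[0,0,1,0,0,0],[0,0,1.6,0,0,0],[0,0,1.6,0,0,0],[0,0,1.6,0,0,0]]' >/dev/null
python3 go.py
python3 jog.py '[[0,0,0.8,0,0,0],[0,0,0.8,0,0,0],[0,0,0.8,0,0,0]]' >/dev/null
python3 go.py
python3 jog.py '[[0,0,0,0,0,0],[0,0,0,0,0,0],[0,0,0,0,0,0]]' 0.35 >/dev/null
python3 go.py
python3 jog.py '[[0,0,-10,0,0,0],[0,0,-40,0,0,0],[0,0,-80,0,0,0],[0,0,-120,0,0,0],[0,0,-150,0,0,0]]' >/dev/null
python3 go.py
```

```text
t 21.20 fix -1.0 3.6 z 73.8 yaw 0.1 tilt [-0.02  0.07] w 0.125 grip 52.5 F [-1.5  4.8 -2.7] q7 -63
t 21.45 fix -1.0 3.7 z 73.7 yaw 0.1 tilt [-0.01  0.05] w 0.119 grip 53.2 F [-4.   4.7  3.5] q7 -63
t 21.70 fix 1.2 1.4 z 72.7 yaw -0.1 tilt [ 0.04 -0.11] w 0.347 grip 0.0 F [ 0.2 -0.2  0. ] q7 -63
t 22.12 fix 0.9 2.5 z 225.7 yaw -0.1 tilt [0.14 0.01] w 0.350 grip 0.0 F [ 1.4  0.6 -0.5] q7 -56
```

Home stop felt at z 73.7. I'll move aside towards the robot and the right, then check from both cameras.

```bash

python3 jog.py '[[-20,-30,-10,0,0,0],[-45,-60,-20,0,0,0],[-75,-80,-20,0,0,0],[-110,-90,-20,0,0,0],[-150,-90,-20,0,0,0]]' >/dev/null
python3 jog.py '[[-40,0,0,0,0,0],[-80,0,0,0,0,0],[-120,0,0,0,0,0],[-160,0,0,0,0,0],[-200,0,0,0,0,0]]' >/dev/null
python3 go.py
python3 - <<'E'
from h import *
a=snap('top','t9')['frame'][150:240,205:335]; b=snap('side','s9')['frame'][150:240,205:305]
f=lambda x,k:cv2.resize(x[:,:,::-1],None,fx=k,fy=k,interpolation=cv2.INTER_CUBIC)
cv2.imwrite('pics/f9.png',np.hstack([f(a,3.4),f(b,3.4)]))
d=ld('top0'); e=ld('top0')
t=ld('t9'); A=np.radians(-21.86); Rf=np.array([[np.cos(A),-np.sin(A)],[np.sin(A),np.cos(A)]]);O=np.array([549.8,142.1])
def hgt(x,y,z):
    X=np.array([*(Rf@[x,y]+O),z]); q=t['R']@X+t['t']; u=t['fx']*q[0]/q[2]+t['cx'];v=t['fy']*q[1]/q[2]+t['cy']
    return px(t,u,v)[2].round(1)
print('grip',[hgt(0,y,63) for y in(-4,4,10)],'housing',[hgt(x,-72,44) for x in(-26,0,26)])
E
```

```text
t 22.95 fix -90.7 -349.6 z 243.0 yaw -0.0 tilt [ 0.04 -0.07] w 0.352 grip 0.0 F [ 1.9 -0.3 -0.6] q7 -12
grip [np.float64(61.8), np.float64(66.5), np.float64(61.3)] housing [np.float64(42.1), np.float64(41.6), np.float64(46.0)]
```

View pics/f9.png

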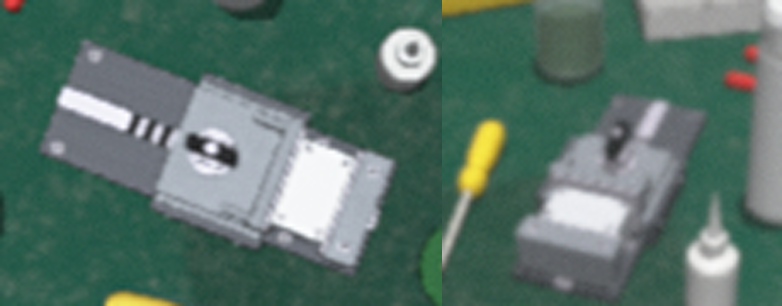

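The picture shows the housing flat and snug between the jaws, centred at about (315,190) on the fixture's axis. The T-grip bar lies along the slide at (211,148), with its top at about 63 mm, so the pin is home. Handing in.

```bash
python3 -c "
from cell import arm, eyes, ticket, sense
print(ticket.sign_off())"
```

```text
the job is handed in; nothing more can be done
None
```

The job is handed in at about 23 s: the housing is turned so its ported end should face the front, clamped snugly between the jaws with the pin home. The final pictures agree, but they don't show the ports themselves, so that direction rests on the 90° turn I made.

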